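Tighten the gluing press with its tommy bar

TASK

A glued wooden blank lies in the small screw press. Take the steel bar from its wooden stand and, with it standing in the holes of the threaded collar, wind the collar down clockwise (seen from above), shifting the bar to another hole whenever it nears the bridge, until the collar grips the pressure plate and the bar needs a firm push of about 10 N to turn it further; go gently, never forcing the bar beyond about 20 N. Then pull the bar out and stand it back in its wooden stand, leaving the collar tight and the other things where they are.

Things in the scene. Friction and masses are not known exactly. Their poses are not given: they have to be found in the camera images.
- press: Fixed dark steel screw press: base 170 (own x) x 230 (own y) x 20 mm; origin at the centre of its underside, on the bench, z up. On it lie a glued wooden blank, then the pressure plate; a fixed threaded stud stands upright at the origin's x, y. Two round columns, 22 mm diameter, at own y = +-95 mm carry the bridge. Own -x side faces the robot within 0.35 rad.
- screw_axis (a point): Point on the stud's axis (the collar's axis), in the middle of the bridge's top, 116 mm above the bench. The bridge is a flat bar 22 mm wide, 225 mm long along the press's y, 100 to 116 mm above the bench (caps to 124 mm), right across above the collar: a bar standing in a hole can swing about 135 deg on one side of it before striking it.
- collar: Aluminium hexagonal threaded collar on the stud, 114 mm across flats, flat top 24 mm above its origin, which lies on the stud's axis at its underside; z up. Clockwise from above moves it down 10 mm a turn. It starts 3 to 6 mm above the plate (1/3 to 3/5 turn) and stays where it is left. To be turned with the bar only.
- collar_hole (a point): Mouth centre of one of six like upright holes in the collar's top, 44 mm from its axis, at 0 (this one), 60, 120 ... 300 deg from its own x. Each is 14 x 14 mm and 19 mm deep (floor 5 mm above the collar's origin). Less than 3 N of level push here turns the free collar; once its underside meets the plate the push climbs to 10 N over 1/20 to 1/6 turn.
- plate: Loose steel pressure plate, 120 x 130 x 16 mm with a hole round the stud, 0.9 kg, lying on the wooden blank, which is 20 to 21 mm thick, so its top face is about 56 to 57 mm above the bench, kept from turning by four lugs; origin at the centre of its underside.
- bar: The loose tommy bar, 116 mm long, about 0.09 kg: round steel of 12 mm diameter for the lower 66 mm, its foot tapered over the last 4 mm to 6 mm diameter, and above that a round wooden grip of 20 mm diameter, 50 mm long. Origin at the centre of the foot's end, z up along the bar. Starts upright in the stand.
- bar_foot (a point): Centre of the bar's foot end (same as the bar's origin).
- stand: Fixed dark wooden block 70 x 70 x 50 mm; origin at the centre of its underside; an upright square hole 16 x 16 mm, 40 mm deep, in the middle of its top. It stands to the left or right of the press.
- stand_hole (a point): Centre of the mouth of the stand's hole, 50 mm above the bench; the bar's foot rests 40 mm below it.
- glue: Bystander: white glue bottle, 56 mm diameter, 130 mm tall, standing on the other side of the press from the stand; origin under its centre. Leave alone.
- tin: Bystander: bare metal tin, 72 mm diameter, 70 mm tall, beside the press; origin under its centre. Leave alone.
- offcut: Bystander: wooden offcut 120 x 45 x 30 mm, beside the press; origin under its centre. Leave alone.

How it is judged (in metres and radians):
On the way, in this order (a step that is already met when the one before it is completed fails the run):
1. the bar stands in a hole of the collar (z of bar_foot in the frame of collar below 0.012 m and horizontal distance between bar_foot and screw_axis between 0.036 and 0.052 m), for 0.2 s.
2. turned with the bar in a hole, the collar grips the plate with more than 14 N (all of step 1 and contact force between collar and plate above 14 N), for 0.2 s.
At the end, for the whole second after the job is handed in: the collar grips the pressure plate with 14 to 45 N, and the bar stands upright and at rest at the bottom of the stand's hole (contact force between collar and plate between 14 and 45 N and horizontal distance between bar_foot and stand_hole below 0.008 m and height (world z) of bar_foot below 0.02 m and angle between bar's own z axis and vertical below 0.15 rad and linear speed of bar below 0.02 m/s); the robot touches nothing.
It fails at once if the bar is forced: more than 30 N between it and the press (collar, bridge and frame included) (contact force between bar and press above 30 N).
It fails at once if the collar is pushed by the robot itself (contact force between any of the fingers, the arm and collar above 4 N).
It fails at once if a bystander is moved more than 30 mm (distance of any of glue, tin, offcut from where it was at the start of the episode above 0.03 m).
It also fails if it takes over 72 s, if anything falls off the work surface, if the arm or the gripper's body presses on something with over 40 N, if the wrist force passes 120 N, or if a joint passes its speed limit or range.

ROBOT

A 7-joint arm with a two-finger parallel gripper is mounted at the origin on the work surface. World frame = base frame: x ahead of the robot, y to its left, z up, the work surface at z = 0. Lengths are in mm, angles in rad, forces in N, time in s.
With the tool pointing down it reaches from about 400 to 875 mm from the base axis. Payload 4.4 kg.
Tool frame: the origin (TCP) lies midway between the tips of the shut fingers; the grasp point (between the pads) lies 19 mm behind it; z points along the fingers, y is the line along which they close (so a half turn about z gives the same grasp; the last joint's range is limited). The gripper opens to 85 mm and grips with 20 to 120 N. Pads are 22 mm wide; open, the fingers measure 114 mm over their backs; the gripper's body (76 mm by 85 mm) begins 54 mm behind the grasp point. The pads swing forward as they close: fully open they stand 13 mm farther back than shut.
Start: joints at [-1.304, 0.628, 0.038, 1.517, -0.027, 0.996, -0.02], TCP at [212.325, 614.358, 231.313] pointing down, gripper open.
Joint ranges: [-3.06, 3.06], [-0.37, 2.12], [-1.25, 1.32], [0.18, 2.47], [-1.1, 4.24], [0.23, 1.98], [-2.94, 2.94]. Speed limits (rad/s): [2.57, 2.57, 3.14, 3.14, 3.14, 3.14, 3.14].

INTERFACE

Orientations are given as [roll, pitch, yaw] about the fixed x, y, z axes, in that order (R = Rz(yaw) Ry(pitch) Rx(roll)).
In Python, from cell import ctrl gives the robot as it stands.
- The arm moves only by the shell command python3 -m handwheel 'ROWS'. ROWS is JSON, a list of rows, each a list of 3 entries, a list of its own where there are three numbers: the turn, a rotation vector about the tool's x, y, z in degrees, then the shift along the tool's x, y, z in m, then the closure, from 0 (fully open) to 1 (shut). A call has 1 to 5 rows; each row shifts and turns the commanded pose from where the row before left it, along the tool's axes as they then stand; what a row does not reach is not made up. A row lasts 1/12 s, in which the tool goes at most 41.7 mm and 7.16 degrees, less where a joint would pass 70% of its speed; a pose out of reach is approached as far as the arm can. A call is refused whole if a number of a shift passes 0.0417 or a number of a turn 7.16, either way. A call with a gripper value outside its range is refused whole. The fingers move at their own pace and stop on an object; the grip force is fixed at half the most. Time passes only in rows, so rows that do not move let the fingers close. It gives the time, the measured TCP pose, the force, the opening and the grip force at its end, in the units of the state.
- ctrl.read_state(): the state, without advancing time (a new reading comes with each control period).
- ctrl.get_image(name): name is "scene" or "top"; returns a dict with "pixels" (420x560x3 uint8, red, green, blue), "fx", "fy", "cx", "cy" (pixels), "k1" (the pictures are not rectified: a ray, as slopes to the right and down, at radius r is drawn at 1 + k1 r^2 times it, then the intrinsics apply), "pose" (4x4, takes a point from camera to world coordinates). Camera axes: x right, y up, looking along -z (the intrinsics and any distortion apply to the point x, -y, -z); pixel columns grow to the right and rows downward; lengths in mm; the calibration is good to about 2 mm. A picture is of the moment at which its call begins. There is no depth.
- ctrl.finish_job(): hands the job in; it is judged then, once.
The state is a dict: "clock": time; "qpos": joint angles; "qd": joint speeds; "tau": joint torques, N m; "eef_pos": TCP position; "tool_rot": TCP orientation; "force": force on the tool from outside, world axes, zero at the start; "torque": the same for the moment, N m; "width": finger opening in mm; "gripper_force": force on a finger pad.
Only numpy, scipy, OpenCV 4.12 (cv2) and the standard library are available. Lean on these libraries where they do the work, as an engineer would, in place of code of your own. Each camera call takes 0.05 s, during which the arm holds its last target. There are 200 camera calls.

## Working session

There is one attempt and no reset: what is moved stays moved. The work goes in short steps, Python scripts to look and compute and a shell command to move; the robot and the scene stay as the last step left them, time stands still between calls to the robot, and variables do not carry over. Pictures are saved under pics/ and viewed, at most 10 in all, crops included, and the job is handed in when it is done.

```bash
mkdir -p pics; ls; python3 - <<'E'
from cell import ctrl
import cv2
s=ctrl.read_state(); print({k:s[k] for k in ('clock','eef_pos','tool_rot','force','width')})
for n in('scene','top'):
    d=ctrl.get_image(n); cv2.imwrite(f'pics/{n}0.png',d['pixels'][:,:,::-1]); print(n,d['fx'],d['fy'],d['cx'],d['cy'],d['k1'],d['pose'])
E
```

```text
pics
{'clock': 0.0, 'eef_pos': array([212.11171113, 613.73217461, 230.38329889]), 'tool_rot': array([-3.13965706e+00,  3.93484580e-05,  2.80878212e+00]), 'force': array([0.07324244, 0.30122706, 0.42844838]), 'width': 85.58080325695326}
scene 421.4731660558454 421.4731660558454 278.44345178230736 209.09106052525675 0.02381981515126788 [[-5.67728681e-01 -5.36321290e-01  6.24534722e-01  1.18495992e+03]
 [ 8.23062811e-01 -3.55181569e-01  4.43185810e-01  4.56004585e+02]
 [-1.58667631e-02  7.65640599e-01  6.43072872e-01  7.55435720e+02]
 [ 0.00000000e+00  0.00000000e+00  0.00000000e+00  1.00000000e+00]]
top 447.79937953424695 447.79937953424695 278.34809495659204 207.54060753682782 -0.11451445114297924 [[-2.89231763e-02  9.95435693e-01 -9.09463135e-02  4.72031325e+02]
 [-9.99498584e-01 -2.99736667e-02 -1.02058437e-02  3.68650086e+00]
 [-1.28852556e-02  9.06055262e-02  9.95803499e-01  9.63619894e+02]
 [ 0.00000000e+00  0.00000000e+00  0.00000000e+00  1.00000000e+00]]
```

View pics/top0.png

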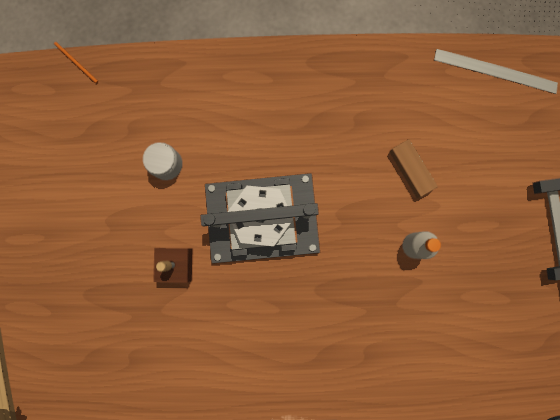

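View pics/scene0.png

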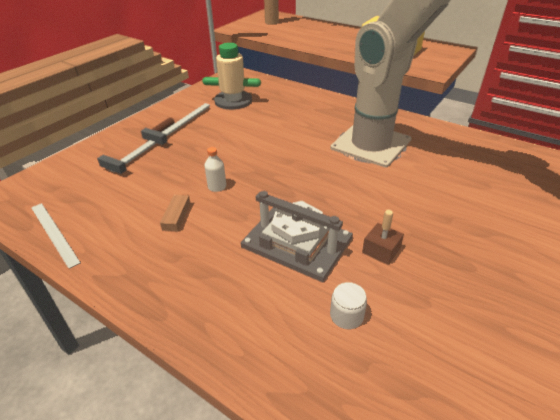

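The top view shows the stand at about (172,268) with the bar's grip top at (161,267), and the press with its bridge running from (208,219) to (314,209). The collar holes show at about (240,225), (257,238), (279,228), (243,203), (263,193) and (280,206). The tin is at (160,160), the glue at (420,245), the offcut at (413,168).

```bash
cat > h.py <<'E'
import numpy as np, cv2, json
from cell import ctrl
from scipy.spatial.transform import Rotation as R
def cam(n):
    d=ctrl.get_image(n); return d
def ray(d,px):
    px=np.array(px,float); K=np.array([[d['fx'],0,d['cx']],[0,d['fy'],d['cy']],[0,0,1]])
    p=cv2.undistortPoints(px.reshape(1,1,2),K,np.array([d['k1'],0,0,0.]))[0,0]
    P=np.array(d['pose']); v=P[:3,:3]@np.array([p[0],-p[1],-1]); return P[:3,3],v
def on(d,px,z):
    o,v=ray(d,px); return (o+v*(z-o[2])/v[2])
def proj(d,p):
    P=np.array(d['pose']); c=P[:3,:3].T@(np.array(p,float)-P[:3,3]); x,y=c[0]/-c[2],-c[1]/-c[2]; f=1+d['k1']*(x*x+y*y)
    return np.array([d['fx']*x*f+d['cx'],d['fy']*y*f+d['cy']])
def tri(da,pa,db,pb):
    a,u=ray(da,pa); b,v=ray(db,pb); A=np.c_[u,-v]; t=np.linalg.lstsq(A,b-a,rcond=None)[0]
    return (a+u*t[0]+b+v*t[1])/2, np.linalg.norm(a+u*t[0]-b-v*t[1])
def crop(d,x0,y0,x1,y1,s,name):
    cv2.imwrite(name,cv2.resize(d['pixels'][y0:y1,x0:x1,::-1],None,fx=s,fy=s,interpolation=cv2.INTER_CUBIC))
def st():
    s=ctrl.read_state(); print(round(s['clock'],2),np.round(s['eef_pos'],1),np.round(s['tool_rot'],3),'F',np.round(s['force'],1),'w',round(s['width'],1),round(s['gripper_force'],1)); return s
E
python3 - <<'E'
from h import *
t=cam('top'); s=cam('scene')
import pickle; pickle.dump((t,s),open('img0.pkl','wb'))
crop(t,145,150,335,290,4,'pics/tc.png'); crop(s,235,180,435,330,4,'pics/sc.png')
E
```

```text
(no output)
```

View pics/tc.png

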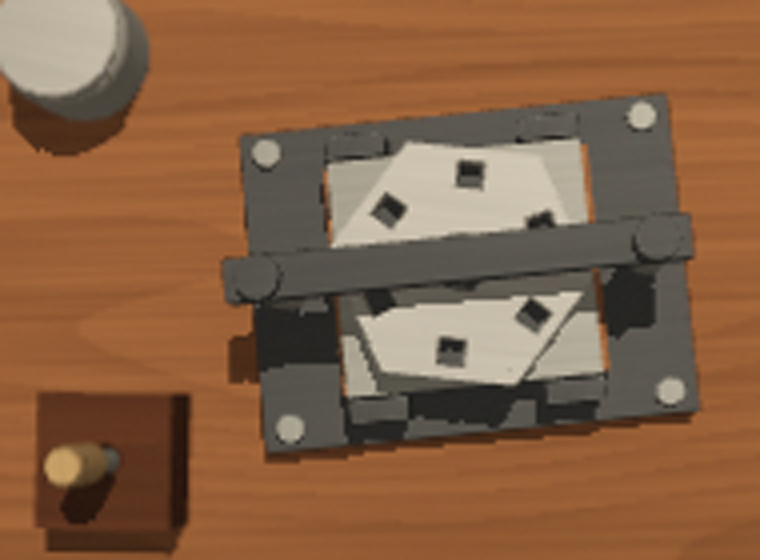

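View pics/sc.png

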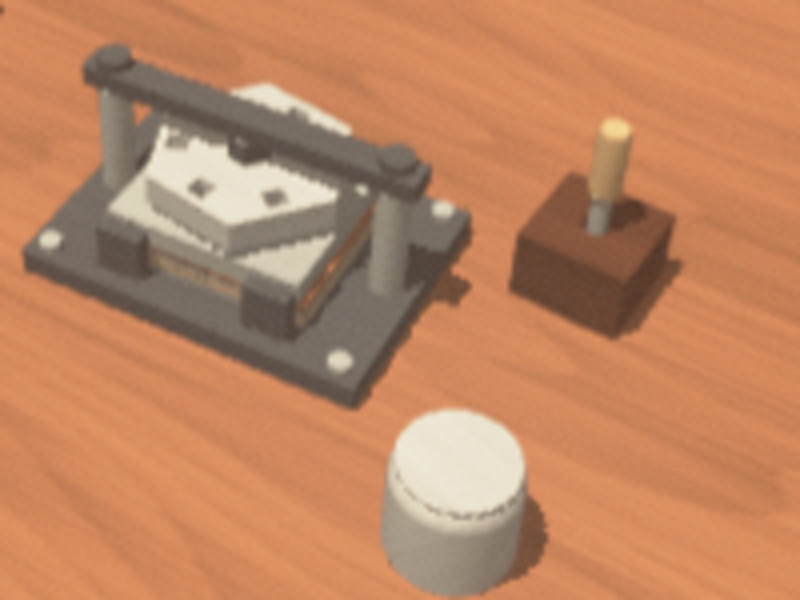

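The crop of the top view shows base corners at (240,136), (667,94), (698,411) and (266,453), cap centres at (257,279) and (660,237), and holes at (388,209), (470,174), (533,314) and (451,351), all in crop pixels. The bar's grip top is at (65,466). The scene crop shows the bar upright in the stand, with its grip top at (616,130).

```bash
python3 - <<'E'
from h import *; import pickle
t,s=pickle.load(open('img0.pkl','rb'))
T=lambda a:(145+(a[0]+.5)/4-.5,150+(a[1]+.5)/4-.5)
S=lambda a:(235+(a[0]+.5)/4-.5,180+(a[1]+.5)/4-.5)
q=np.array([on(t,T(a),20) for a in[(240,136),(667,94),(698,411),(266,453)]]); print('base',q.round(1).tolist(),q.mean(0))
q2=np.array([on(t,T(a),21) for a in[(266,153),(642,116),(670,390),(290,428)]]); print('bolts mean',q2.mean(0)); e=q2[0]+q2[3]-q2[1]-q2[2];print('yaw',np.degrees(np.arctan2(-e[0],e[1])))
c=np.array([on(t,T(a),124) for a in[(257,279),(660,237)]]);print('caps',c,c.mean(0)); e=c[0]-c[1];print('yaw',np.degrees(np.arctan2(-e[0],e[1])))
cs=np.array([on(s,S(a),124) for a in[(114,55),(398,158)]]);print('caps scene',cs,cs.mean(0))
m=c.mean(0)
for a in[(388,209),(470,174),(533,314),(451,351)]:
    h=on(t,T(a),86); v=h[:2]-q2.mean(0)[:2]; print('hole',h.round(1),np.linalg.norm(v).round(1),np.degrees(np.arctan2(v[1],v[0])).round(1))
print('grip',on(t,T((64,466)),126),on(s,S((616,130)),126), tri(t,T((64,466)),s,S((616,130))))
print('stand top',[on(t,T(a),50).round(1).tolist() for a in[(38,393),(172,393),(172,526),(38,526)]])
E
```

```text
base [[614.3, 169.5, 20.0], [629.7, -59.2, 20.0], [461.2, -69.5, 20.0], [445.5, 158.2, 20.0]] [537.68058743  49.77280497  20.        ]
bolts mean [538.40409755  50.02560936  21.        ]
yaw 3.9776121420764303
caps [[530.23991009 144.02437982 124.        ]
 [544.42163316 -46.4685735  124.        ]] [537.33077163  48.77790316 124.        ]
yaw 4.257672865490156
caps scene [[543.2901258  -44.18933919 124.        ]
 [531.29340384 145.66445726 124.        ]] [537.29176482  50.73755903 124.        ]
hole [565.6  84.8  86. ] 44.2 52.0
hole [581.7  43.9  86. ] 43.8 -8.1
hole [511.7  14.8  86. ] 44.2 -127.1
hole [494.8  55.4  86. ] 44.0 172.9
grip [444.56946553 236.87133886 126.        ] [443.52771014 238.24202781 126.        ] (array([444.18187817, 237.62222501, 126.02406849]), np.float64(1.64730509075707))
stand top [[479.8, 271.2, 50.0], [478.1, 201.3, 50.0], [410.4, 202.4, 50.0], [411.7, 272.1, 50.0]]
```

```bash
cat > go.py <<'E'
# go.py x y z [yawdeg]: remaining shift in tool axes (m) and turn about tool z (deg)
import sys; from h import *
s=st(); a=[float(v) for v in sys.argv[1:]]
M=R.from_euler('xyz',s['tool_rot'])
print('shift',np.round(M.inv().apply(np.array(a[:3])-s['eef_pos'])/1000,4),'tilt',np.round(np.degrees((M.inv()*R.from_euler('xyz',[np.pi,0,s['tool_rot'][2]])).as_rotvec()),2))
if len(a)>3: print('turn',(-(a[3]-np.degrees(s['tool_rot'][2]))+180)%360-180)
E
H="python3 -m handwheel"
$H '[[[0,0,0],[-0.0285,-0.0233,0],0],[[0,0,0],[-0.0285,-0.0233,0],0],[[0,0,0],[-0.0285,-0.0233,0],0],[[0,0,0],[-0.0285,-0.0233,0],0],[[0,0,0],[-0.0285,-0.0233,0],0]]'
$H '[[[0,0,0],[-0.0285,-0.0233,0],0],[[0,0,0],[-0.0285,-0.0233,0],0],[[0,0,0],[-0.0285,-0.0233,0],0],[[0,0,0],[-0.0285,-0.0233,0],0],[[0,0,0],[-0.0285,-0.0233,0],0]]'
python3 go.py 444 237.5 84 232
```

```text
clock: 0.62
eef_pos: [309.5, 456.0, 231.2]
tool_rot: [-3.141, 0.0, 2.809]
force: [0.5, 0.6, -0.2]
width: 85.3
gripper_force: 0.0
clock: 1.03
eef_pos: [406.2, 299.4, 231.4]
tool_rot: [3.142, 0.0, 2.809]
force: [1.0, 1.0, 0.5]
width: 85.5
gripper_force: 0.0
1.03 [406.2 299.4 231.4] [3.142 0.    2.809] F [1.  1.  0.5] w 85.5 0.0
shift [-0.056  -0.0461  0.1474] tilt [0. 0. 0.]
turn -71.0604030572002
```

```bash
H="python3 -m handwheel"
$H '[[[0,0,0],[-0.028,-0.023,0],0],[[0,0,0],[-0.028,-0.023,0],0],[[0,0,0],[0,0,0.03],0],[[0,0,0],[0,0,0.03],0],[[0,0,0],[0,0,0],0]]' >/dev/null
python3 go.py 444 237.5 84
python3 - <<'E'
from h import *
s=cam('scene'); crop(s,305,120,455,270,4,'pics/s2.png')
E
```

```text
1.45 [440.8 236.8 167.3] [-3.135 -0.006  2.807] F [-1.1 -0.2 -0.5] w 85.6 0.0
shift [-0.0033  0.0023  0.0833] tilt [-0.39 -0.33  0.  ]
```

View pics/s2.png

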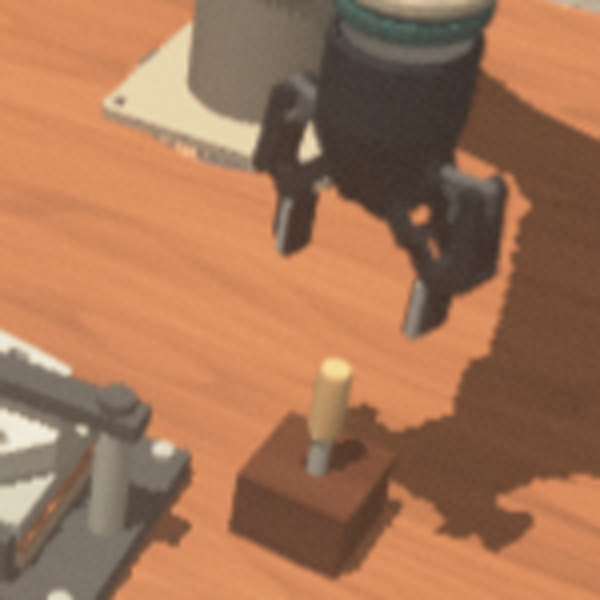

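The fingers straddle the bar from above; the grip top is at crop (335,368), below and midway between the fingertips at (290,248) and (415,330).

```bash
H="python3 -m handwheel"
$H '[[[0,0,0],[0,0,0],0],[[0,0,0],[0,0,0.02],0],[[0,0,0],[0,0,0.02],0],[[0,0,0],[0,0,0.02],0],[[0,0,0],[0,0,0],0]]' >/dev/null
$H '[[[0,0,0],[0,0,0],0],[[0,0,0],[0,0,0],0]]' >/dev/null
python3 go.py 444 237.5 84
```

```text
2.08 [444.5 240.2 113. ] [3.139e+00 2.000e-03 2.809e+00] F [ 0.1  0.8 -0.1] w 85.1 0.0
shift [-0.0004 -0.0028  0.029 ] tilt [0.13 0.11 0.  ]
```

```bash
H="python3 -m handwheel"
$H '[[[0,0,0],[0,-0.003,0.014],0],[[0,0,0],[0,0,0.014],0],[[0,0,0],[0,0,0],0],[[0,0,0],[0,0,0],1],[[0,0,0],[0,0,0],1]]' >/dev/null
python3 go.py 444 237.5 84
for i in 1 2; do $H '[[[0,0,0],[0,0,0],1],[[0,0,0],[0,0,0],1],[[0,0,0],[0,0,0],1],[[0,0,0],[0,0,0],1],[[0,0,0],[0,0,0],1]]' >/dev/null
python3 go.py 444 237.5 84;done
```

```text
2.5 [443.4 237.1  84.6] [3.140e+00 1.000e-03 2.809e+00] F [ 0.3 -0.2  0.2] w 63.9 0.0
shift [-0.0005  0.0006  0.0006] tilt [0.1  0.08 0.  ]
2.92 [442.9 236.7  83.9] [3.141e+00 1.000e-03 2.809e+00] F [-1.2 -1.5  5.5] w 18.2 58.3
shift [-0.0008  0.0012 -0.0001] tilt [0.05 0.04 0.  ]
3.33 [442.8 236.7  83.8] [3.141e+00 1.000e-03 2.809e+00] F [ 0.9 -0.3  6.3] w 19.1 58.3
shift [-0.0008  0.0012 -0.0002] tilt [0.05 0.03 0.  ]
```

```bash
H="python3 -m handwheel"
$H '[[[0,0,0],[0,0,-0.015],1],[[0,0,0],[0,0,-0.02],1],[[0,0,0],[0,0,-0.02],1],[[0,0,-5.9],[0,0,-0.02],1],[[0,0,-5.9],[0,0,-0.02],1]]' >/dev/null
for i in 1 2; do $H '[[[0,0,-5.9],[0,0,0],1],[[0,0,-5.9],[0,0,0],1],[[0,0,-5.9],[0,0,0],1],[[0,0,-5.9],[0,0,0],1],[[0,0,-5.9],[0,0,0],1]]' >/dev/null; done
$H '[[[0,0,0],[0,0,0],1],[[0,0,0],[0,0,0],1],[[0,0,0],[0,0,0],1]]' >/dev/null
python3 go.py 510.9 14.9 179 232.4
```

```text
4.83 [442.4 236.2 178.1] [ 3.141 -0.    -2.241] F [-0.4  0.1 -0.8] w 18.5 58.7
shift [ 0.1308 -0.1912 -0.0008] tilt [ 0.01 -0.02 -0.  ]
turn -0.8269120396021776
```

```bash
H="python3 -m handwheel"
for i in 1 2; do $H '[[[0,0,0],[0.0131,-0.0191,0],1],[[0,0,0],[0.0131,-0.0191,0],1],[[0,0,0],[0.0131,-0.0191,0],1],[[0,0,0],[0.0131,-0.0191,0],1],[[0,0,0],[0.0131,-0.0191,0],1]]' >/dev/null; done
$H '[[[0,0,-0.8],[0,0,0],1],[[0,0,0],[0,0,0],1],[[0,0,0],[0,0,0],1],[[0,0,0],[0,0,0],1]]' >/dev/null
python3 go.py 510.9 14.9 179 232.4
python3 - <<'E'
from h import *; import pickle
t=cam('top');s=cam('scene'); pickle.dump((t,s),open('img1.pkl','wb')); 
a=cv2.resize(s['pixels'][130:280,220:360,::-1],None,fx=4,fy=4,interpolation=cv2.INTER_CUBIC)
cv2.imwrite('pics/s3.png',a)
E
```

```text
6.0 [511.   16.6 178.3] [ 3.141  0.    -2.224] F [-0.2  0.4 -2.2] w 18.9 58.8
shift [ 0.0014 -0.001  -0.0007] tilt [0.03 0.02 0.  ]
turn 0.18558052809817127
```

View pics/s3.png

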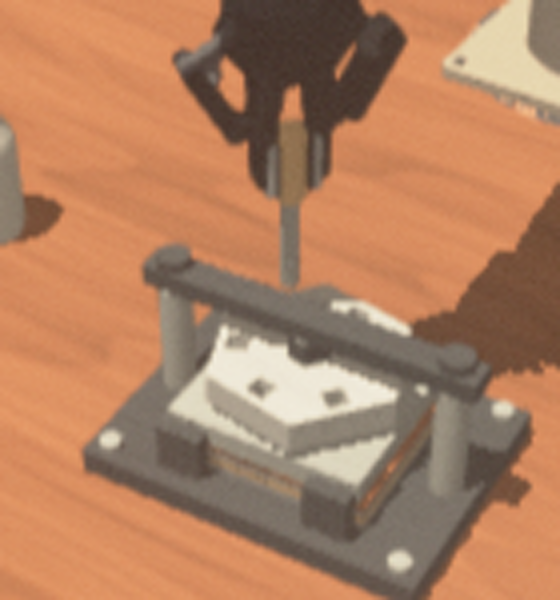

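The bar hangs vertical in the grip with its foot at crop (290,284). It is behind and above the bridge, and the hole it is aimed at is hidden.

```bash
python3 - <<'E'
from h import *; import pickle
t,s=pickle.load(open('img1.pkl','rb'))
S=lambda a:(220+(a[0]+.5)/4-.5,130+(a[1]+.5)/4-.5)
print('foot',on(s,S((290,284)),104.3),'neck',on(s,S((291,205)),104.3+66))
E
python3 -m handwheel '[[[0,0,0],[0.0014,-0.0010,0.008],1],[[0,0,0],[0,0,0.004],1],[[0,0,0],[0,0,0],1]]'>/dev/null;python3 go.py 510.9 14.9 139 232.4
```

```text
foot [507.36586271  16.94181997 104.3       ] neck [514.03073798  21.59995595 170.3       ]
6.35 [510.3  13.6 165.1] [ 3.140e+00 -2.000e-03 -2.224e+00] F [ 0.2  0.5 -1.7] w 18.8 58.8
shift [-0.0014  0.0003  0.0261] tilt [ 0.1  -0.09 -0.  ]
turn 0.14944121110607966
```

```bash
H="python3 -m handwheel"
for i in 1 2 3; do $H '[[[0,0,0],[0,0,0.002],1],[[0,0,0],[0,0,0.001],1],[[0,0,0],[0,0,0],1]]'>/dev/null;python3 go.py 510.9 14.9 139 |head -1; done
```

```text
6.6 [511.1  13.6 163.1] [ 3.141 -0.    -2.225] F [-0.   0.4 -0.8] w 18.8 58.8
6.85 [511.1  13.5 160.1] [ 3.141 -0.    -2.225] F [-0.2 -0.1 -0.9] w 18.5 58.8
7.1 [511.1  13.5 157.1] [ 3.141 -0.    -2.225] F [-0.1 -0.4 -1.4] w 18.7 58.8
```

```bash
H="python3 -m handwheel"
$H '[[[0,0,0],[-0.001,0.0008,0],1],[[0,0,0],[0,0,0],1]]'>/dev/null
for i in 1 2 3; do $H '[[[0,0,0],[0,0,0.002],1],[[0,0,0],[0,0,0.001],1],[[0,0,0],[0,0,0],1]]'>/dev/null;python3 go.py 510.9 14.9 139 |head -1; done
```

```text
7.52 [510.9  14.6 154. ] [ 3.141e+00 -1.000e-03 -2.225e+00] F [-0.1 -1.3 -0.9] w 18.7 58.8
7.77 [510.9  14.7 151. ] [ 3.141e+00 -1.000e-03 -2.225e+00] F [-0.6 -1.7 -1.3] w 18.6 58.8
8.02 [511.   14.6 148. ] [ 3.141e+00 -1.000e-03 -2.225e+00] F [-0.9 -1.2 -0.3] w 18.7 58.9
```

```bash
H="python3 -m handwheel"
$H '[[[0,0,0],[0,0,0.002],1],[[0,0,0],[0,0,0.002],1],[[0,0,0],[0,0,0.001],1],[[0,0,0],[0,0,0],1]]'>/dev/null;python3 go.py 510.9 14.9 139 |head -1
for i in 1 2 3; do $H '[[[0,0,0],[0,0,0.0007],1],[[0,0,0],[0,0,0],1]]'>/dev/null;python3 go.py 510.9 14.9 139 |head -1; done
```

```text
8.35 [511.   14.7 143. ] [ 3.141e+00 -1.000e-03 -2.225e+00] F [-0.6 -2.4  0.9] w 18.6 58.9
8.52 [511.1  14.7 142.6] [ 3.142 -0.    -2.225] F [-2.1 -2.8  2.5] w 18.8 59.1
8.68 [511.1  14.6 142.1] [-3.142 -0.    -2.225] F [-1.8 -2.8  5. ] w 18.3 59.4
8.85 [511.1  14.5 141.5] [-3.141e+00 -1.000e-03 -2.225e+00] F [-2.8 -2.9  5.5] w 18.3 59.6
```

```bash
H="python3 -m handwheel"
cat > ar.py <<'E'
from h import *
s=st(); C=np.array([537.7,49.8]); v=s['eef_pos'][:2]-C; a=np.arctan2(v[1],v[0]); f=s['force']
print('  r',np.linalg.norm(v).round(2),'ang',(np.degrees(a)%360).round(1),'yaw',(np.degrees(s['tool_rot'][2])%360).round(1),'push',(-(f[0]*np.sin(a)-f[1]*np.cos(a))).round(1),'Fr',(f[0]*np.cos(a)+f[1]*np.sin(a)).round(1))
E
$H '[[[0,0,0],[0.0003,0,-0.001],1],[[0,0,0],[0,0,0],1]]'>/dev/null;python3 ar.py
for i in 1 2; do
$H '[[[0,0,3],[-0.00006,0.0023,0.00008],1],[[0,0,3],[-0.00006,0.0023,0.00008],1],[[0,0,3],[-0.00006,0.0023,0.00008],1],[[0,0,3],[-0.00006,0.0023,0.00008],1],[[0,0,3],[-0.00006,0.0023,0.00008],1]]'>/dev/null;python3 ar.py; done
```

```text
9.02 [511.   14.5 142.3] [-3.142  0.    -2.225] F [-2.1 -2.7  1.9] w 18.7 59.0
  r 44.21 ang 232.9 yaw 232.5 push -0.0 Fr 3.4
9.43 [503.3  22.2 141.9] [-3.141  0.    -2.49 ] F [-2.3 -3.6  2.3] w 18.4 59.1
  r 44.1 ang 218.7 yaw 217.4 push 1.4 Fr 4.1
9.85 [497.2  32.6 141.4] [-3.141  0.    -2.751] F [-1.9 -3.   1.9] w 18.7 59.2
  r 43.98 ang 203.1 yaw 202.4 push 2.0 Fr 3.0
```

```bash
H="python3 -m handwheel"
for i in 1 2 3; do
$H '[[[0,0,3],[0,0.0023,0.00008],1],[[0,0,3],[-0.00006,0.0023,0.00008],1],[[0,0,3],[0,0.0023,0.00008],1],[[0,0,3],[-0.00006,0.0023,0.00008],1],[[0,0,3],[0,0.0023,0.00008],1]]'>/dev/null;python3 ar.py; done
```

```text
10.27 [494.1  44.  140.9] [ 3.141  0.    -3.012] F [-2.  -1.4  3.3] w 18.9 59.1
  r 44.02 ang 187.5 yaw 187.4 push 1.2 Fr 2.2
10.68 [494.1  55.9 140.5] [3.141e+00 1.000e-03 3.009e+00] F [-2.3 -1.8  0.6] w 18.5 59.0
  r 44.04 ang 172.1 yaw 172.4 push 2.1 Fr 2.1
11.1 [497.2  67.1 140.1] [3.140e+00 1.000e-03 2.748e+00] F [-1.4 -1.6  0.6] w 18.7 58.9
  r 44.02 ang 156.9 yaw 157.4 push 2.0 Fr 0.7
```

```bash
H="python3 -m handwheel"
for i in 1 2; do
$H '[[[0,0,3],[0,0.0023,0.00008],1],[[0,0,3],[-0.00006,0.0023,0.00008],1],[[0,0,3],[0,0.0023,0.00008],1],[[0,0,3],[-0.00006,0.0023,0.00008],1],[[0,0,3],[0,0.0023,0.00008],1]]'>/dev/null;python3 ar.py; done
python3 - <<'E'
from h import *; import pickle
t=cam('top'); pickle.dump(t,open('img2.pkl','wb')); crop(t,195,165,325,270,6,'pics/t4.png')
E
```

```text
11.52 [503.   76.9 139.7] [3.140e+00 1.000e-03 2.486e+00] F [-0.7 -1.7 -0.2] w 18.4 58.9
  r 44.07 ang 142.0 yaw 142.4 push 1.8 Fr -0.5
11.93 [510.8  85.1 139.2] [3.140e+00 1.000e-03 2.224e+00] F [-1.6 -1.8 -1.7] w 18.5 58.9
  r 44.35 ang 127.3 yaw 127.4 push 2.4 Fr -0.5
```

View pics/t4.png

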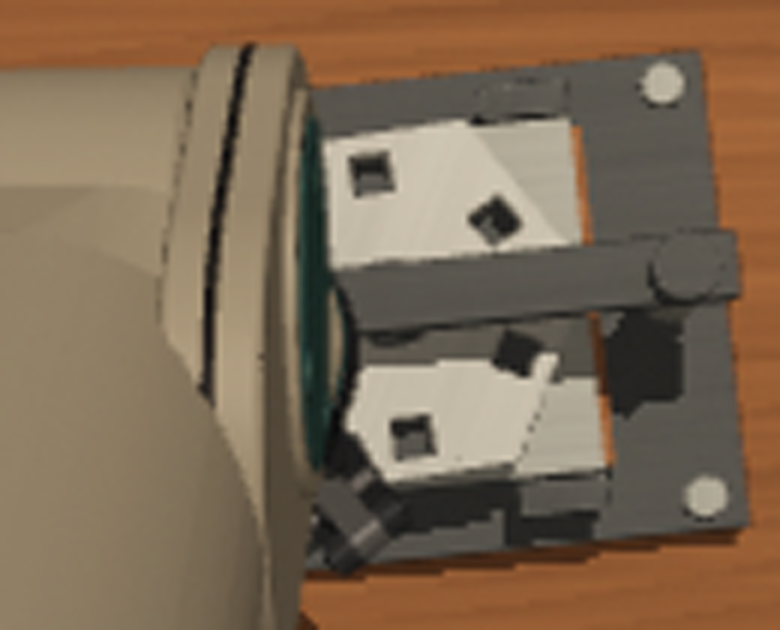

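The gripper hides the bar, but holes are visible at (372,173), (495,219), (520,352) and (414,437), so the collar has turned by about 105°.

```bash
H="python3 -m handwheel"
$H '[[[0,0,2.5],[-0.0001,0.0019,0.00007],1],[[0,0,2.5],[-0.0001,0.0019,0.00007],1],[[0,0,0],[0,0,0],1],[[0,0,0],[0,0,0],1]]'>/dev/null;python3 ar.py
python3 - <<'E'
from h import *; import pickle
t=pickle.load(open('img2.pkl','rb'))
C=np.array([537.7,49.8])
for a in[(372,173),(495,219),(520,352),(414,437)]:
    h=on(t,(195+(a[0]+.5)/6-.5,165+(a[1]+.5)/6-.5),84.5)[:2]; v=h-C; print(h.round(1),np.linalg.norm(v).round(1),(np.degrees(np.arctan2(v[1],v[0]))%360).round(1))
d=cam('top'); cv2.imwrite('pics/t5.png',d['pixels'][:,:,::-1])
pickle.dump(d,open('img3.pkl','wb'))
E
```

```text
12.32 [513.8  87.4 139.1] [3.14  0.    2.141] F [ 0.1  0.3 -1.1] w 18.2 58.8
  r 44.54 ang 122.4 yaw 122.7 push -0.3 Fr 0.2
[581.7  54.9] 44.3 6.7
[565.2  14.8] 44.5 308.2
[521.2   7.9] 45.1 248.5
[494.4  43.4] 43.8 188.5
```

```bash
H="python3 -m handwheel"
$H '[[[0,0,0],[0,0,-0.006],1],[[0,0,0],[0,0,-0.012],1],[[0,0,0],[0,0,-0.014],1],[[0,0,0],[0,0,-0.014],1],[[0,0,0],[0,0,-0.014],1]]'|grep force
for i in 1 2 3; do $H '[[[0,0,-7.1],[0,0,0],1],[[0,0,-7.1],[0,0,0],1],[[0,0,-7.1],[0,0,0],1],[[0,0,-7.1],[0,0,0],1],[[0,0,-7.1],[0,0,0],1]]' >/dev/null; done
$H '[[[0,0,-7.1],[0,0,0],1],[[0,0,-7.1],[0,0,0],1],[[0,0,0],[0,0,0],1],[[0,0,0],[0,0,0],1]]' >/dev/null
python3 go.py 518 10.2 158 243.5
```

```text
force: [1.6, -0.1, -1.8]
gripper_force: 58.7
14.37 [513.7  86.5 199.7] [-3.141e+00  1.000e-03 -2.041e+00] F [-0.  -0.2 -0.3] w 18.8 58.8
shift [ 0.0661 -0.0384  0.0416] tilt [-0.03  0.05 -0.  ]
turn -0.4605526431294038
```

```bash
H="python3 -m handwheel"
$H '[[[0,0,-0.5],[0.0132,-0.0077,0],1],[[0,0,0],[0.0132,-0.0077,0],1],[[0,0,0],[0.0132,-0.0077,0],1],[[0,0,0],[0.0132,-0.0077,0],1],[[0,0,0],[0.0132,-0.0077,0],1]]' >/dev/null
$H '[[[0,0,0],[0,0,0],1],[[0,0,0],[0,0,0.012],1],[[0,0,0],[0,0,0.012],1],[[0,0,0],[0,0,0],1],[[0,0,0],[0,0,0],1]]' >/dev/null
python3 go.py 518 10.2 158 243.5
```

```text
15.2 [518.2  11.1 175.1] [ 3.141 -0.    -2.03 ] F [ 1.1 -0.4  0.1] w 18.6 58.8
shift [ 0.0009 -0.0002  0.0171] tilt [ 0.06 -0.01 -0.  ]
turn 0.20447097387250324
```

```bash
H="python3 -m handwheel"
$H '[[[0,0,0],[0.0007,0,0.006],1],[[0,0,0],[0,0,0.005],1],[[0,0,0],[0,0,0],1]]'>/dev/null; python3 ar.py
for i in 1 2 3; do $H '[[[0,0,0],[0,0,0.0025],1],[[0,0,0],[0,0,0.0015],1],[[0,0,0],[0,0,0],1]]'>/dev/null;python3 ar.py; done
```

```text
15.45 [517.8   9.8 163.7] [ 3.141e+00 -1.000e-03 -2.029e+00] F [-1.  -0.6 -1. ] w 18.4 58.8
  r 44.65 ang 243.5 yaw 243.7 push -0.7 Fr 1.0
15.7 [518.1   9.7 160. ] [ 3.141 -0.    -2.029] F [-0.1 -0.4 -0.8] w 19.1 58.8
  r 44.6 ang 243.9 yaw 243.7 push 0.1 Fr 0.4
15.95 [518.    9.7 155.9] [ 3.141 -0.    -2.029] F [-0.9 -0.6 -1.9] w 18.8 58.8
  r 44.68 ang 243.9 yaw 243.7 push -0.5 Fr 0.9
16.2 [518.    9.7 151.9] [ 3.141 -0.    -2.029] F [ 0.  -0.2  0. ] w 18.5 58.8
  r 44.7 ang 243.8 yaw 243.7 push 0.1 Fr 0.1
```

```bash
H="python3 -m handwheel"
for i in 1 2 ; do $H '[[[0,0,0],[0,0,0.0025],1],[[0,0,0],[0,0,0.002],1],[[0,0,0],[0,0,0.001],1],[[0,0,0],[0,0,0],1]]'>/dev/null;python3 ar.py; done
$H '[[[0,0,0],[0,0,0.001],1],[[0,0,0],[0,0,0],1]]'>/dev/null;python3 ar.py
```

```text
16.53 [518.1   9.7 146.4] [ 3.141 -0.    -2.029] F [ 0.1 -0.7 -1.5] w 18.4 58.9
  r 44.61 ang 243.9 yaw 243.7 push 0.4 Fr 0.6
16.87 [518.1   9.7 141. ] [ 3.141 -0.    -2.029] F [-0.5 -0.2 -1. ] w 18.7 58.9
  r 44.62 ang 244.0 yaw 243.7 push -0.4 Fr 0.4
17.03 [518.2   9.7 140.2] [ 3.141 -0.    -2.029] F [-0.  -0.3 -0.9] w 18.8 58.9
  r 44.61 ang 244.0 yaw 243.7 push 0.1 Fr 0.3
```

```bash
H="python3 -m handwheel"
for i in 1 2 3; do
$H '[[[0,0,3],[-0.00006,0.0023,0.00008],1],[[0,0,3],[-0.00006,0.0023,0.00008],1],[[0,0,3],[-0.00006,0.0023,0.00008],1],[[0,0,3],[-0.00006,0.0023,0.00008],1],[[0,0,3],[-0.00006,0.0023,0.00008],1]]'>/dev/null;python3 ar.py; done
```

```text
17.45 [509.3  15.5 140. ] [-3.14   0.    -2.294] F [-0.7 -2.4 -1.7] w 19.0 58.8
  r 44.52 ang 230.3 yaw 228.6 push 0.9 Fr 2.3
17.87 [501.5  24.1 139.6] [-3.141  0.    -2.556] F [ 0.  -2.8 -1.9] w 18.6 58.8
  r 44.39 ang 215.3 yaw 213.6 push 2.3 Fr 1.6
18.28 [496.2  34.4 139.1] [-3.141  0.    -2.818] F [ 0.1 -2.5 -1.1] w 18.8 58.8
  r 44.23 ang 200.3 yaw 198.6 push 2.4 Fr 0.8
```

```bash
H="python3 -m handwheel"
for i in 1 2 3; do
$H '[[[0,0,3],[-0.00003,0.0023,0.00008],1],[[0,0,3],[-0.00003,0.0023,0.00008],1],[[0,0,3],[-0.00003,0.0023,0.00008],1],[[0,0,3],[-0.00003,0.0023,0.00008],1],[[0,0,3],[-0.00003,0.0023,0.00008],1]]'>/dev/null;python3 ar.py; done
```

```text
18.7 [493.8  45.7 138.7] [-3.141  0.    -3.079] F [-0.2 -1.7 -1.2] w 18.6 58.7
  r 44.11 ang 185.3 yaw 183.6 push 1.7 Fr 0.4
19.12 [494.4  57.2 138.3] [-3.141  0.     2.942] F [-0.1 -1.8 -1.3] w 18.0 58.8
  r 43.91 ang 170.3 yaw 168.6 push 1.8 Fr -0.2
19.53 [497.8  68.  137.8] [-3.141  0.     2.68 ] F [-0.4 -2.2 -0.5] w 18.6 58.9
  r 43.82 ang 155.5 yaw 153.6 push 2.2 Fr -0.5
```

```bash
H="python3 -m handwheel"
for i in 1 2; do
$H '[[[0,0,3],[0.00006,0.0023,0.00008],1],[[0,0,3],[0.00003,0.0023,0.00008],1],[[0,0,3],[0.00003,0.0023,0.00008],1],[[0,0,3],[0.00003,0.0023,0.00008],1],[[0,0,3],[0.00003,0.0023,0.00008],1]]'>/dev/null;python3 ar.py; done
```

```text
19.95 [501.6  75.4 137.3] [-3.136e+00 -1.000e-03  2.417e+00] F [-6.  -7.9  5.3] w 18.4 59.8
  r 44.25 ang 144.7 yaw 138.5 push 9.9 Fr 0.3
20.37 [505.9  81.3 136.4] [-3.128e+00 -2.000e-03  2.155e+00] F [-11.8 -11.2  10. ] w 18.7 61.3
  r 44.77 ang 135.2 yaw 123.5 push 16.3 Fr 0.5
```

```bash
H="python3 -m handwheel"
$H '[[[0,0,0],[0,0,0],1],[[0,0,0],[0,0,0],1]]'>/dev/null;python3 ar.py
python3 - <<'E'
from h import *; import pickle
d=cam('top'); pickle.dump(d,open('img4.pkl','wb')); crop(d,195,165,325,270,6,'pics/t6.png')
E
```

```text
20.53 [506.4  81.7 136.2] [-3.129e+00 -2.000e-03  2.157e+00] F [ -9.8 -10.5   6.8] w 18.4 60.7
  r 44.67 ang 134.4 yaw 123.6 push 14.3 Fr -0.7
```

View pics/t6.png

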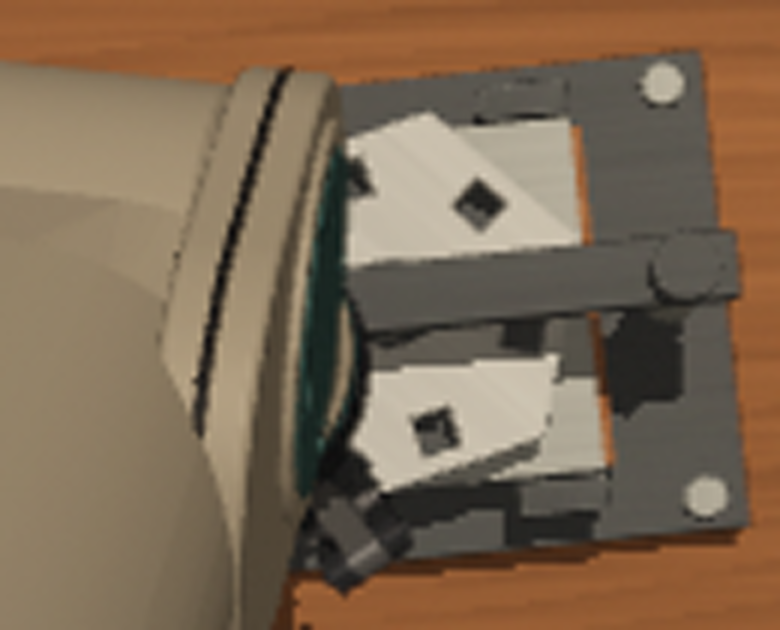

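The visible holes are at crop (480,205) and (436,431); the gripper covers the rest. I'll work out the collar angle from them.

```bash
python3 - <<'E'
from h import *; import pickle
t=pickle.load(open('img4.pkl','rb'))
C=np.array([537.7,49.8])
for a in[(480,205),(436,431)]:
    h=on(t,(195+(a[0]+.5)/6-.5,165+(a[1]+.5)/6-.5),81.5)[:2]; v=h-C; print(h.round(1),np.linalg.norm(v).round(1),(np.degrees(np.arctan2(v[1],v[0]))%360).round(1))
E
python3 -m handwheel '[[[0,0,0],[0,0,-0.0005],1],[[0,0,0],[0,0,-0.0005],1],[[0,0,0],[0,0,0],1]]'>/dev/null;python3 ar.py
```

```text
[570.3  19.7] 44.4 317.3
[496.2  36.2] 43.7 198.1
20.83 [506.3  81.7 136.6] [-3.129e+00 -2.000e-03  2.158e+00] F [-7.6 -9.7  0.2] w 18.7 59.7
  r 44.76 ang 134.5 yaw 123.6 push 12.2 Fr -1.6
```

```bash
H="python3 -m handwheel"
$H '[[[0,0,0],[-0.0007,-0.002,0],1],[[0,0,0],[-0.0007,-0.002,0],1],[[0,0,0],[0,0,0],1]]'>/dev/null;python3 ar.py
$H '[[[0,0,0],[-0.0003,-0.001,0],1],[[0,0,0],[0,0,0],1]]'>/dev/null;python3 ar.py
```

```text
21.08 [505.8  80.7 136.9] [-3.134e+00 -2.000e-03  2.158e+00] F [-3.9 -4.8 -4. ] w 18.8 58.9
  r 44.39 ang 135.9 yaw 123.7 push 6.1 Fr -0.5
21.25 [505.7  80.5 137. ] [-3.135e+00 -2.000e-03  2.159e+00] F [-3.9 -3.8 -3.6] w 18.5 58.8
  r 44.33 ang 136.1 yaw 123.7 push 5.4 Fr 0.2
```

```bash
H="python3 -m handwheel"
$H '[[[0,0,0],[-0.0005,-0.0015,0],1],[[0,0,0],[0,0,0],1]]'>/dev/null;python3 ar.py
$H '[[[0,0,0],[-0.0005,-0.0015,0],1],[[0,0,0],[0,0,0],1]]'>/dev/null;python3 ar.py
```

```text
21.42 [505.8  80.1 137.4] [-3.138e+00 -2.000e-03  2.159e+00] F [-3.9 -3.3 -2.7] w 18.8 58.8
  r 44.02 ang 136.4 yaw 123.7 push 5.0 Fr 0.5
21.58 [506.   79.6 137.8] [-3.14e+00 -1.00e-03  2.16e+00] F [-4.7 -2.4 -3. ] w 18.5 58.8
  r 43.47 ang 136.8 yaw 123.7 push 5.0 Fr 1.8
```

```bash
H="python3 -m handwheel"
$H '[[[0,0,0],[0.0006,-0.0015,0],1],[[0,0,0],[0,0,0],1]]'>/dev/null;python3 ar.py
$H '[[[0,0,0],[0.0003,-0.001,-0.001],1],[[0,0,0],[0,0,0],1]]'>/dev/null;python3 ar.py
```

```text
21.75 [505.7  79.5 138.3] [3.141 0.    2.16 ] F [-2.6 -2.2 -2.9] w 18.5 58.9
  r 43.6 ang 137.1 yaw 123.7 push 3.3 Fr 0.4
21.92 [505.5  79.4 139.7] [3.139e+00 1.000e-03 2.160e+00] F [-1.4 -0.3 -0.9] w 18.4 59.1
  r 43.72 ang 137.4 yaw 123.7 push 1.2 Fr 0.8
```

```bash
H="python3 -m handwheel"
$H '[[[0,0,0],[0,0,-0.006],1],[[0,0,0],[0,0,-0.01],1],[[0,0,0],[0,0,-0.012],1],[[0,0,0],[0,0,-0.012],1],[[0,0,0],[0,0,0],1]]'|grep -m1 force
python3 go.py 442.8 236.7 178 161
```

```text
force: [0.3, -0.1, -2.2]
22.33 [507.2  79.6 182.2] [3.135e+00 2.000e-03 2.160e+00] F [ 0.3 -0.1 -2.2] w 18.9 59.1
shift [0.1664 0.0337 0.004 ] tilt [0.39 0.14 0.  ]
turn -37.256615299871584
```

```bash
H="python3 -m handwheel"
$H '[[[0,0,0],[0.0277,0.0056,0],1],[[0,0,0],[0.0277,0.0056,0],1],[[0,0,0],[0.0277,0.0056,0],1],[[0,0,0],[0.0277,0.0056,0],1],[[0,0,0],[0.0277,0.0056,0],1]]'>/dev/null
$H '[[[0,0,0],[0.0277,0.0056,0],1],[[0,0,-6.2],[0,0,0],1],[[0,0,-6.2],[0,0,0],1],[[0,0,-6.2],[0,0,0],1],[[0,0,-6.2],[0,0,0],1]]'>/dev/null
$H '[[[0,0,-6.2],[0,0,0],1],[[0,0,-6.2],[0,0,0],1],[[0,0,0],[0,0,0.02],1],[[0,0,0],[0,0,0.02],1],[[0,0,0],[0,0,0],1]]'>/dev/null
$H '[[[0,0,0],[0,0,0],1],[[0,0,0],[0,0,0],1]]'>/dev/null
python3 go.py 442.8 236.7 130 161
python3 - <<'E'
from h import *; import pickle
s=cam('scene');t=cam('top'); pickle.dump((t,s),open('img5.pkl','wb'))
a=cv2.resize(s['pixels'][150:270,330:430,::-1],None,fx=4,fy=4,interpolation=cv2.INTER_CUBIC)
b=cv2.resize(t['pixels'][160:280,200:300,::-1],None,fx=4,fy=4,interpolation=cv2.INTER_CUBIC)
cv2.imwrite('pics/b7.png',np.hstack([a,b]))
E
```

```text
23.75 [440.7 236.2 139.8] [3.141e+00 1.000e-03 2.809e+00] F [ 1.2  0.4 -0.7] w 18.4 59.2
shift [-0.0018  0.0011  0.0098] tilt [0.06 0.05 0.  ]
turn -0.0757311543898993
```

View pics/b7.png

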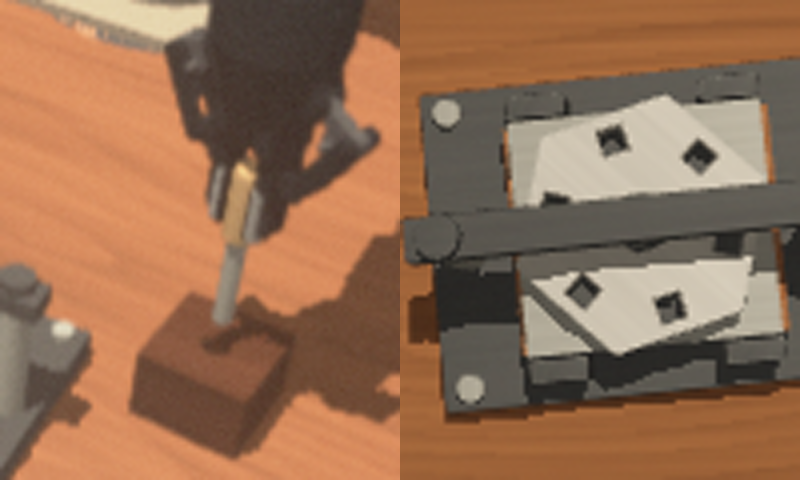

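The bar hangs over the stand with its foot at crop (224,322) and its neck at (238,245). In the top view, collar holes are at (612,140), (700,156), (582,291) and (670,306). I'll check the bar's tilt and the collar angle.

```bash
python3 - <<'E'
from h import *; import pickle
t,s=pickle.load(open('img5.pkl','rb'))
C=np.array([537.7,49.8])
for a in[(612,140),(700,156),(582,291),(670,306)]:
    h=on(t,(200+(a[0]-400+.5)/4-.5,160+(a[1]+.5)/4-.5),81.5)[:2]; v=h-C; print(np.linalg.norm(v).round(1),(np.degrees(np.arctan2(v[1],v[0]))%360).round(1))
S=lambda a:(330+(a[0]+.5)/4-.5,150+(a[1]+.5)/4-.5)
print('foot',on(s,S((224,322)),66),'neck',on(s,S((237,245)),132),'top',on(s,S((246,160)),182))
print([((proj(s,(443,237,z))-[330,150]+.5)*4-.5).round(0) for z in(66,132,182)])
E
```

```text
44.2 17.4
44.6 317.4
44.0 137.3
43.0 198.1
foot [438.47170858 238.16719394  66.        ] neck [446.20298471 239.02699561 132.        ] top [434.64868456 231.22601731 182.        ]
[array([219., 326.]), array([236., 241.]), array([250., 171.])]
```

```bash
H="python3 -m handwheel"
$H '[[[0,0,0],[-0.0033,0.0011,0],1],[[0,0,0],[0,0,0.006],1],[[0,0,0],[0,0,0.006],1],[[0,0,0],[0,0,0],1]]'>/dev/null;python3 go.py 443 236.7 84 |head -2
for i in 1 2 3; do $H '[[[0,0,0],[0,0,0.003],1],[[0,0,0],[0,0,0.002],1],[[0,0,0],[0,0,0],1]]'>/dev/null;python3 go.py 443 236.7 84|head -1; done
```

```text
24.18 [442.8 235.5 126. ] [-3.140e+00 -1.000e-03  2.809e+00] F [ 0.  -0.9 -1.6] w 18.4 59.2
shift [0.0001 0.0012 0.042 ] tilt [-0.08 -0.08  0.  ]
24.43 [443.2 235.7 121.5] [-3.141e+00 -1.000e-03  2.809e+00] F [ 0.4 -0.5 -0.9] w 18.5 59.2
24.68 [443.3 235.7 116.7] [-3.141 -0.     2.809] F [-0.1 -0.3 -0.5] w 18.5 59.2
24.93 [443.2 235.7 111.6] [-3.141e+00 -1.000e-03  2.809e+00] F [-0.2  1.2 -1.6] w 18.3 59.2
```

```bash
H="python3 -m handwheel"
$H '[[[0,0,0],[0.0003,0.0009,0],1],[[0,0,0],[0,0,0],1]]'>/dev/null
for i in 1 2 3; do $H '[[[0,0,0],[0,0,0.004],1],[[0,0,0],[0,0,0.003],1],[[0,0,0],[0,0,0],1]]'>/dev/null;python3 go.py 443 236.7 84|head -1; done
for i in 1 2 3; do $H '[[[0,0,0],[0,0,0.001],1],[[0,0,0],[0,0,0.001],1],[[0,0,0],[0,0,0],1]]'>/dev/null;python3 go.py 443 236.7 84|head -1; done
```

```text
25.35 [443.1 236.6 104.4] [-3.141e+00 -1.000e-03  2.809e+00] F [-0.8  0.2 -0.8] w 18.5 59.2
25.6 [443.1 236.6  97.4] [-3.141e+00 -1.000e-03  2.809e+00] F [-0.1  0.6 -1.3] w 18.8 59.2
25.85 [443.1 236.6  90.4] [-3.141e+00 -1.000e-03  2.809e+00] F [-0.2 -0.3 -0.5] w 18.2 59.2
26.1 [443.5 236.8  88.9] [-3.141 -0.     2.809] F [-1.1 -0.  -1.2] w 18.6 59.2
26.35 [443.4 236.8  87. ] [-3.142 -0.     2.809] F [ 0.7 -0.4 -1.2] w 18.5 59.2
26.6 [443.4 236.7  84.9] [-3.141 -0.     2.809] F [-0.4  0.3 -0.6] w 18.4 59.2
```

```bash
H="python3 -m handwheel"
for i in 1 2 3; do $H '[[[0,0,0],[0,0,0.001],1],[[0,0,0],[0,0,0],1]]'>/dev/null;python3 go.py 443 236.7 84|head -1; done
```

```text
26.77 [443.6 236.8  84. ] [3.142 0.    2.809] F [-0.  -0.3 -0.7] w 18.7 59.4
26.93 [443.8 236.9  83.8] [3.141 0.    2.809] F [-1.3 -0.9  8.8] w 18.8 60.2
27.1 [444.  236.9  83.6] [3.140e+00 1.000e-03 2.808e+00] F [-1.5 -2.3 16.1] w 18.9 61.1
```

Seated on the floor of the stand hole. I'll ease off 2 mm, open the gripper and retreat upward.

```bash
H="python3 -m handwheel"
$H '[[[0,0,0],[0,0,-0.002],1],[[0,0,0],[0,0,0],1],[[0,0,0],[0,0,0],0],[[0,0,0],[0,0,0],0],[[0,0,0],[0,0,0],0]]'>/dev/null
$H '[[[0,0,0],[0,0,0],0],[[0,0,0],[0,0,0],0],[[0,0,0],[0,0,0],0],[[0,0,0],[0,0,0],0],[[0,0,0],[0,0,0],0]]'>/dev/null;python3 go.py 443 236.7 84|head -1
$H '[[[0,0,0],[0,0,-0.01],0],[[0,0,0],[0,0,-0.02],0],[[0,0,0],[0,0,-0.03],0],[[0,0,0],[0,0,-0.03],0],[[0,0,0],[0,0,-0.03],0]]'>/dev/null
$H '[[[0,0,0],[0,0,-0.03],0],[[0,0,0],[0,0,0],0],[[0,0,0],[0,0,0],0]]'>/dev/null;python3 go.py 443 236.7 84|head -1
python3 - <<'E'
from h import *; import pickle
s=cam('scene');t=cam('top'); pickle.dump((t,s),open('img6.pkl','wb'))
a=cv2.resize(s['pixels'][150:270,330:430,::-1],None,fx=4,fy=4,interpolation=cv2.INTER_CUBIC)
b=cv2.resize(t['pixels'][160:280,200:300,::-1],None,fx=4,fy=4,interpolation=cv2.INTER_CUBIC)
cv2.imwrite('pics/b8.png',np.hstack([a,b]))
E
```

```text
27.93 [443.5 236.8  84. ] [-3.142 -0.     2.809] F [-0.1 -0.3 -0.4] w 85.6 0.0
28.6 [444.5 237.4 236.3] [3.138e+00 3.000e-03 2.809e+00] F [-1.1  0.7 -0.1] w 85.2 0.0
```

View pics/b8.png

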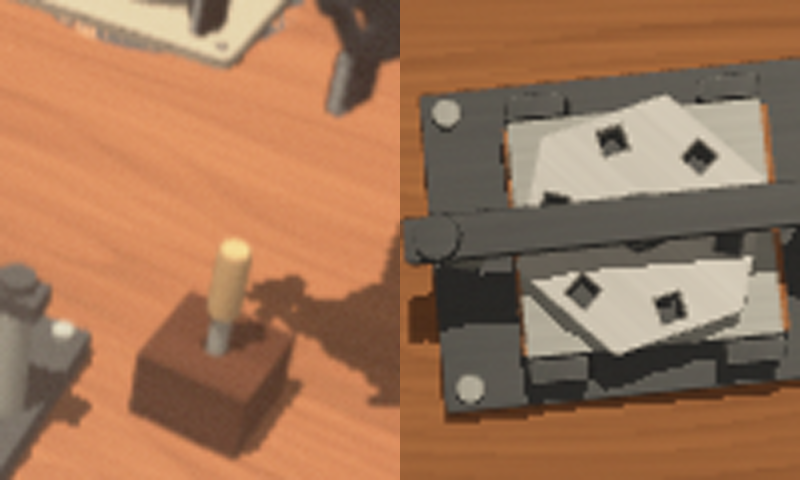

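The bar stands upright in the stand, with its grip top at crop (235,248), the same as at the start. The collar holes have not moved since the bar was pulled out, and the gripper is clear.

```bash
python3 -c "
from cell import ctrl
print(ctrl.finish_job())"
```

```text
the job is handed in; nothing more can be done
None
```

I wound the collar down about 235° in two strokes until it gripped the plate, stood the bar back in its stand and handed the job in. No verdict came back; the push peaked at about 16 N and settled to 12–14 N, a little over the 10 N asked, and I estimated the grip at 14–45 N rather than measuring it.

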